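# Lock the ring winder's spindle with its pin

## Task

Lock the crank spindle of the blue ring winder so that its finished coil cannot unwind: take the red-headed lock pin from the wooden rack, turn the crank until the hidden cross-hole in the spindle lines up with the leaning lock bore, and push the pin through until its collar sits fully home on the steel face of the bore. Let go of everything, and leave the two punches, the flux bottle and the bangle where they are.

Things in the scene. Friction and masses are not known exactly. Their poses are not given: they have to be found in the camera images.
- pin_center (a point): Centre (half-way up) of the loose lock pin, 95 mm long, about 60 g; z points from tip to head. Greased, slippery steel shank 8 mm thick, 65 mm long, with a half-round tip; then a steel collar 19 mm wide, 4 mm thick; then the red head. From this point the tip is 47.5 mm down, the collar's lower face 17.5 mm up, the head's top 47.5 mm up.
- pin_head (a point): Middle of the pin's round red head, 16 mm wide and 26 mm long, 34.5 mm above the pin's centre; a good place to grip it. The pin stands upright in one of the rack's three holes with its collar 31 mm clear of the rack's top; it must be lifted 34 mm to come out.
- rack: Light wooden block, 70 x 170 x 40 mm high, fixed; origin at the centre of its underside, long side along its y. Three holes on its centre line, at y = -55, 0 and +55 mm, 34 mm deep, hold the pin and the two punches in any order.
- lock_bore: Steel guide block (face 36 x 42 mm) leaning out of the winder. Origin: centre of the lock bore's mouth on the face, 117 mm above the bench; z points out of the bore, 0.55 rad (31 degrees) from vertical, leaning over the winder's robot side; y runs along the spindle towards the crank. Bore 9.6 mm wide with a 2.5 mm bevel at the mouth, 20 mm long. The pin's collar must end flat on this face.
- spindle_mid (a point): Point on the spindle's axis straight behind the bore, 37 mm inside its mouth, 85 mm above the bench. The spindle is hidden, 32 mm thick, cross-hole 10.2 mm. A pin put in while the holes do not agree stops on the spindle 21 mm below the mouth, and stands there by itself when let go. When the hole comes under it the pin drops some 35 mm by its own weight and locks the crank: a hard stop.
- catch_top (a point): Friction catch inside the winder, 54 mm below the bore's mouth: the dropped pin comes to rest on it with its collar still 7 to 11 mm off the face. About 5 N along the bore pushes the pin down past it, and the pin stays where it is pushed.
- winder: The fixed winder; origin at the centre of its underside, x away from the robot, y along the spindle towards the crank. Dark base plate 120 x 100 x 14 mm, blue drum 62 mm along y and 66 mm across, round the spindle. On the side away from the crank a 14 mm mandrel with a brass coil reaches to y = -105 mm at spindle height.
- crank (a joint): Crank angle (rad): 0 with its arm straight up, growing as the knob swings to the winder's +x, away from the robot; stops at -1.2 and 1.2. Starts between -1.1 and -0.55. The hole lines up at one hidden angle between -0.15 and 0.95, new every time, with no outer mark. Friction holds the crank where it is left; about 2 N at the knob turns it.
- crank_grip (a point): Middle of the crank's wooden knob, a round bar 17 mm thick and 46 mm long, parallel to the spindle, 58 mm from the spindle's axis and 95 mm along y from the bore's centre line (the crank arm, 10 mm thick, is on its inner side at 61 mm). The knob spins freely on its own axis.
- punch_blue_center (a point): Centre of a loose steel punch with a blue plastic handle, 99 mm long, 18 mm wide, standing in the rack: leave it alone.
- punch_wood_center (a point): Centre of a loose steel punch with a turned wooden handle, 101 mm long, 19 mm wide, standing in the rack: leave it alone.
- flux_center (a point): Centre of a loose amber flux bottle, 50 mm wide and 120 mm high, standing on the bench between the rack and the winder, on the robot's side: leave it alone.
- bangle_center (a point): Centre of a loose brass bangle, 66 mm across and 6 mm high, lying on a fixed stone soldering brick (100 x 120 x 34 mm high): leave it alone.
Mind the look-alikes: they are no part of the job. What is meant by the winder is not turquoise, and is the larger of those in its own colour.

How it is judged (in metres and radians):
At the end, for the whole second after the job is handed in: The pin lies in the lock bore and through the spindle, head outwards: its collar is within 3 mm of the bore's steel face, it is within 3 mm of the bore's centre line and in line with the bore to 0.08 rad (z of pin_center in the frame of lock_bore below -0.0145 m and x of pin_center in the frame of lock_bore between -0.003 and 0.003 m and y of pin_center in the frame of lock_bore between -0.003 and 0.003 m and angle between the z axis of pin_center and the z axis of lock_bore, either way round below 0.08 rad and angle between pin_center's own z axis and vertical below 0.8 rad); the robot touches nothing.
It fails at once if a punch is moved more than 30 mm or pulled from the rack (distance of any of punch_blue_center, punch_wood_center from where it was at the start of the episode above 0.03 m).
It fails at once if the flux bottle is moved more than 30 mm or tipped (distance of flux_center from where it was at the start of the episode above 0.03 m or angle between flux_center's own z axis and vertical above 0.5 rad).
It fails at once if the bangle is moved more than 30 mm (distance of bangle_center from where it was at the start of the episode above 0.03 m).
It also fails if it takes over 69 s, if anything falls off the work surface, if the arm or the gripper's body presses on something with over 40 N, if the wrist force passes 120 N, or if a joint passes its speed limit or range.

## Robot

A 6-joint arm with a two-finger parallel gripper is mounted at the origin on the work surface. World frame = base frame: x ahead of the robot, y to its left, z up, the work surface at z = 0. Lengths are in m, angles in degrees, forces in N, time in s.
With the tool pointing down it reaches from about 0.375 to 0.9 m from the base axis. Payload 3.1 kg.
Tool frame: the origin (TCP) lies midway between the tips of the shut fingers; the grasp point (between the pads) lies 19 mm behind it; z points along the fingers, y is the line along which they close (so a half turn about z gives the same grasp; the last joint's range is limited). The gripper opens to 87 mm and grips with 3 to 60 N. Pads are 19 mm wide; open, the fingers measure 117 mm over their backs; the gripper's body (75 mm by 190 mm) begins 51 mm behind the grasp point.
Start: joints at [-78.295, 30.224, 82.088, -0, 67.689, -10.227], TCP at [0.233, -0.58, 0.195] pointing down, gripper open.
Joint ranges: [-176.69, 176.69], [-43.24, 126.21], [12.49, 139.97], [-82, 262], [0, 151.66], [-163.58, 163.58]. Speed limits (degrees/s): [159.86, 159.86, 180, 180, 180, 180].

## Interface

Orientations are given as a 3x3 rotation matrix whose columns are the frame's x, y, z axes.
In Python, from rig import read_state, capture, camera_info, hand_in gives the robot as it stands.
- The arm moves only by the tool drive_tool, never from a script. Its argument "motion" is a list of rows, each a list of 2 entries, a list of its own where there are three numbers: the shift along the tool's x, y, z in mm, then the turn, a rotation vector about the tool's x, y, z in rad. A call has 1 to 5 rows; each row shifts and turns the commanded pose from where the row before left it, along the tool's axes as they then stand; what a row does not reach is not made up. A row lasts 1/10 s, in which the tool goes at most 50 mm and 8.59 degrees, less where a joint would pass 70% of its speed; a pose out of reach is approached as far as the arm can. A call is refused whole if a number of a shift passes 50 or a number of a turn 0.15, either way. A call with a gripper value outside its range is refused whole. "gripper" is the opening, from 0 (shut) to 1 (fully open), set as the call begins (left out, the last holds). The fingers move at their own pace and stop on an object; the grip force is fixed at half the most. Time passes only in rows, so rows that do not move let the fingers close. It gives the time, the measured TCP pose, the force, the opening and the grip force at its end, in the units of the state.
- read_state(): the state, without advancing time (a new reading comes with each control period).
- capture(name): name is "side" or "top" or "wrist"; returns the picture (480x640x3 uint8, red, green, blue); there is no depth.
- camera_info(name): a dict with "fovy" (degrees; the focal length in pixels is half the picture's height over the tangent of half this angle, whatever the lens; pixels are square), "cx", "cy" (the principal point, pixels), "k1" (the pictures are not rectified: a ray, as slopes to the right and down, at radius r is drawn at 1 + k1 r^2 times it, then the intrinsics apply), "xyz" and "orientation" of the camera in the world; the wrist camera has in their place "T_tool_cam" (4x4, takes a point from camera to tool coordinates, whose origin is the TCP and whose axes are the flange's). Camera axes: x right, y down, z forward; pixel columns grow to the right and rows downward; lengths in m; the calibration is good to about 2 mm. A picture is of the moment at which its call begins: read the wrist's pose just before it. camera_info takes no time and is no camera call.
- hand_in(): hands the job in; it is judged then, once.
The state is a dict: "time_s": time; "joint_positions": joint angles; "qvel": joint speeds; "tau": joint torques, N m; "position": TCP position; "tcp_rot": TCP orientation; "force": force on the tool from outside, world axes, zero at the start; "moment": the same for the moment, N m; "opening": opening from 0.0 (shut) to 1.0 (fully open); "grasp_force": force on a finger pad.
Only numpy, scipy, OpenCV 4.12 (cv2) and the standard library are available. Lean on these libraries where they do the work, as an engineer would, in place of code of your own. Each camera call takes 0.05 s, during which the arm holds its last target. There are 200 camera calls.

## Working session

There is one attempt and no reset: what is moved stays moved. The work goes in short steps, Python scripts to look and compute and a tool call to move; the robot and the scene stay as the last step left them, time stands still between calls to the robot, and variables do not carry over. Pictures are saved under pics/ and viewed, at most 10 in all, crops included, and the job is handed in when it is done.

Besides the shell and the picture viewer there is one more tool, called after ">>>" as name(argument=value, ...) on one line, values as JSON. drive_tool: Moves the arm, as the interface text tells. Its arguments: {"type":"object","properties":{"motion":{"type":"array","items":{"type":"array"}},"gripper":{"type":"number"}},"required":["motion"]}

```bash
ls; mkdir -p pics
python3 - <<'E'
from rig import *
import cv2,json
s=read_state();print(s)
for n in ["side","top","wrist"]:
    im=capture(n);cv2.imwrite(f"pics/{n}0.png",im[:,:,::-1]);print(n,camera_info(n))
E
```

```text
pics
{'time_s': 0.0, 'joint_positions': array([-7.82940173e+01,  3.02798420e+01,  8.21560378e+01, -1.62033492e-03,
        6.76875485e+01, -1.02263228e+01]), 'qvel': array([-0.01036018,  0.02563289, -0.0421621 ,  0.12357344,  0.03596184,
        0.00386652]), 'tau': array([ 2.66355328e-04, -4.40044105e+01, -1.76593941e+01,  6.31426298e-02,
        5.84447093e-02, -1.88136701e-04]), 'position': array([ 0.23331193, -0.57897585,  0.19376423]), 'tcp_rot': array([[ 9.27621864e-01,  3.73520366e-01, -4.62688911e-04],
       [ 3.73520482e-01, -9.27619546e-01,  2.10411521e-03],
       [ 3.56730604e-04, -2.12464705e-03, -9.99997679e-01]]), 'force': array([ 0.60363625, -0.53093252,  0.7494633 ]), 'moment': array([ 0.01260224, -0.01837042,  0.01431157]), 'grasp_force': 0.0, 'opening': 0.9966601337902092}
side {'fovy': 47.43959857006091, 'cx': 321.4947294559014, 'cy': 238.40241143972997, 'k1': -0.1416515192499332, 'xyz': array([ 0.22036877, -1.02574389,  0.75099017]), 'orientation': array([[ 0.96168099, -0.16152369,  0.22153955],
       [-0.2728682 , -0.48519264,  0.83074126],
       [-0.02669504, -0.85935918, -0.51067522]])}
top {'fovy': 47.0241272782598, 'cx': 328.85380254187027, 'cy': 242.6018776472361, 'k1': -0.08034396380630988, 'xyz': array([0.31625016, 0.04341557, 1.21514729]), 'orientation': array([[-0.01892686, -0.98934736,  0.14433839],
       [-0.9998062 ,  0.01951039,  0.00262828],
       [-0.00541638, -0.14426067, -0.9895249 ]])}
wrist {'fovy': 69.28955552156268, 'cx': 320.76387606591186, 'cy': 241.40475690431592, 'k1': -0.018010541545358427, 'T_tool_cam': array([[ 4.17378140e-04, -9.59076900e-01, -2.83145416e-01,
         7.91214296e-02],
       [ 9.99999357e-01,  6.98803461e-04, -8.92927703e-04,
        -7.39130012e-04],
       [ 1.05424933e-03, -2.83144861e-01,  9.59076575e-01,
        -1.90042658e-01],
       [ 0.00000000e+00,  0.00000000e+00,  0.00000000e+00,
         1.00000000e+00]])}
```

View pics/top0.png

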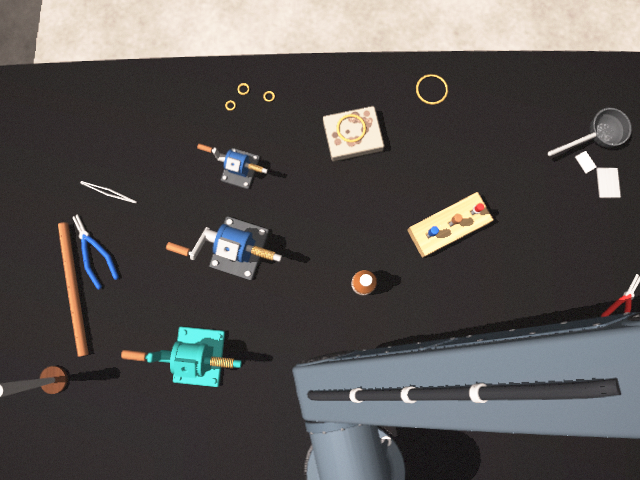

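View pics/side0.png

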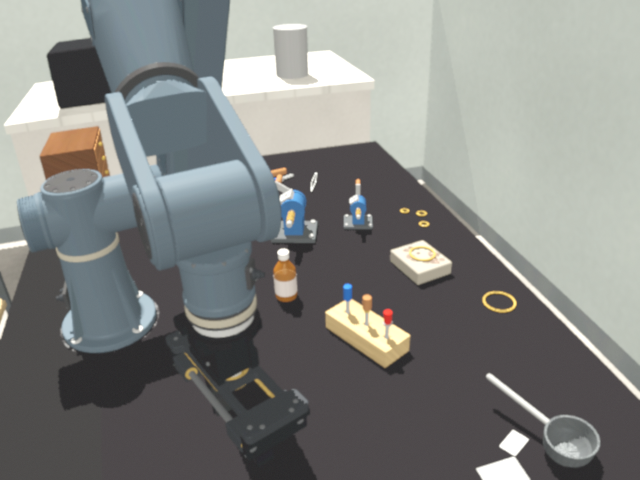

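Top view: larger blue winder at about (235,248), with its crank knob at (177,249). The red pin head is at (480,208), the rack at (451,224), the flux bottle at (364,282) and the small blue look-alike winder at (238,165). Side view: the red head is at (388,317).

```bash
cat > h.py <<'E'
from rig import *
import cv2,numpy as np
def cam(n,st=None):
    c=camera_info(n)
    if n=="wrist":
        s=st or read_state();T=c["T_tool_cam"];R=s["tcp_rot"]
        return c,s["position"]+R@T[:3,3],R@T[:3,:3]
    return c,c["xyz"],c["orientation"]
def K(c):
    f=240/np.tan(np.radians(c["fovy"]/2));return np.array([[f,0,c["cx"]],[0,f,c["cy"]],[0,0,1]]),np.array([c["k1"],0,0,0,0])
def rays(n,uv,st=None):
    c,o,R=cam(n,st);k,d=K(c)
    p=cv2.undistortPoints(np.array(uv,float).reshape(-1,1,2),k,d)[:,0]
    v=np.c_[p,np.ones(len(p))]@R.T;return o,v/np.linalg.norm(v,axis=1)[:,None]
def plane(n,uv,z,st=None):
    o,v=rays(n,uv,st);return o+v*((z-o[2])/v[:,2])[:,None]
def proj(n,P,st=None):
    c,o,R=cam(n,st);k,d=K(c);p=(np.array(P,float).reshape(-1,3)-o)@R
    return cv2.projectPoints(p,np.zeros(3),np.zeros(3),k,d)[0][:,0]
def tri(r):
    A=0;b=0
    for o,v in r:
        M=np.eye(3)-np.outer(v,v);A=A+M;b=b+M@o
    return np.linalg.solve(A,b)
def mask(im,lo,hi,box=None):
    h=cv2.cvtColor(im,cv2.COLOR_RGB2HSV);m=cv2.inRange(h,lo,hi)
    if box:
        q=np.zeros_like(m);x0,y0,x1,y1=box;q[y0:y1,x0:x1]=m[y0:y1,x0:x1];m=q
    return m
def cen(m):
    n,_,st,c=cv2.connectedComponentsWithStats(m);i=1+np.argmax(st[1:,4]);return c[i],st[i]
E
python3 - <<'E'
from h import *
t=cv2.imread("pics/top0.png")[:,:,::-1].copy();s=cv2.imread("pics/side0.png")[:,:,::-1].copy()
ct,a=cen(mask(t,(0,180,90),(4,255,255),(465,190,500,230)));cs,b=cen(mask(s,(0,180,90),(4,255,255),(370,300,405,335)))
print(ct,a,cs,b)
o,v=rays("top",[ct]);o2,v2=rays("side",[cs]);P=tri([(o,v[0]),(o2,v2[0])]);print("head",P,plane("top",[ct],.095),plane("side",[cs],.088))
cv2.imwrite("pics/win.png",cv2.resize(t[205:290,150:300],None,fx=5,fy=5,interpolation=cv2.INTER_CUBIC)[:,:,::-1])
E
```

```text
[477.63157895 209.        ] [475 207   8   5  19] [387.64615385 316.69230769] [384 310   8  13  65]
head [ 0.54749882 -0.26725066  0.08610816] [[ 0.54417081 -0.26440762  0.095     ]] [[ 0.54819125 -0.26927786  0.088     ]]
```

View pics/win.png

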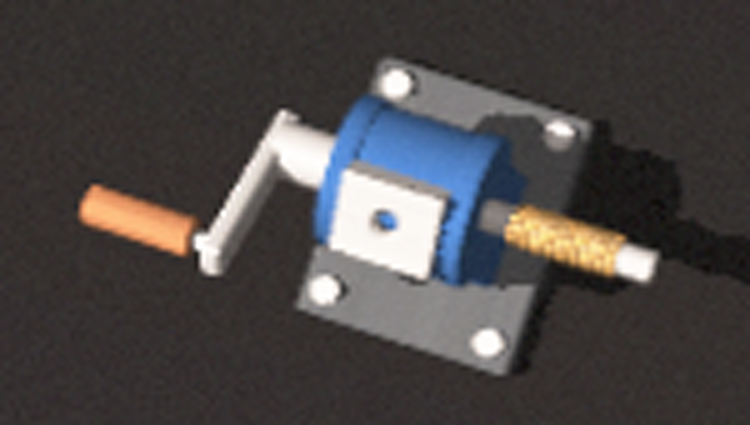

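The bore mouth shows at crop (384,220), which is full picture (226.7,248.9). The plate bolts are at crop (397,83), (560,133), (487,342) and (326,290), and the knob spans crop (80–197, 190–250).

Run:
```python
from h import *
f=lambda L:[(150+x/5-.4,205+y/5-.4) for x,y in L]
B=plane("top",f([(397,83),(560,133),(487,342),(326,290)]),.017);C=plane("top",f([(385,57),(592,125),(503,376),(298,307)]),.014)
for Q in(B,C):
    y=(Q[0]-Q[1]+Q[3]-Q[2])/2;x=(Q[0]-Q[3]+Q[1]-Q[2])/2
    print("ctr",Q.mean(0),"sizes",np.linalg.norm(y),np.linalg.norm(x),"yaw",np.arctan2(-y[0],y[1]),np.arctan2(x[1],x[0]))
m=plane("top",f([(384,220)]),.117)[0];print("mouth",m)
yaw=np.arctan2(-y[0],y[1])*.5+np.arctan2(x[1],x[0])*.5
R=np.array([[np.cos(yaw),-np.sin(yaw),0],[np.sin(yaw),np.cos(yaw),0],[0,0,1]])
c=C.mean(0);c[2]=0;print("mouth in winder",R.T@(m-c))
k=[(th,(R.T@(plane("top",f([(138,220)]),.085+.058*np.cos(th))[0]-c))[:2],-.058*np.sin(-th)) for th in np.arange(-1.1,-.5,.1)]
for q in k:print(q)
t=cv2.imread("pics/top0.png")[:,:,::-1].copy()
# heads of rack things and rack outline
mk=mask(t,(15,60,120),(32,200,255),(395,180,510,265));cn=max(cv2.findContours(mk,0,2)[0],key=cv2.contourArea)
r=cv2.minAreaRect(cn);print(r);P=plane("top",cv2.boxPoints(r),.04);print(P,P.mean(0))
m2=mask(t,(105,180,80),(125,255,255),(420,220,445,245));print("blue",plane("top",[cen(m2)[0]],.1))
```

```text
ctr [0.48543945 0.24637598 0.017     ] sizes 0.07566607530100483 0.09699924280689476 yaw -0.32340101178100744 -0.32971805028128753
ctr [0.48407695 0.24602825 0.014     ] sizes 0.09697129191841222 0.11725607393809735 yaw -0.33922116852813083 -0.33451269022519625
mouth [0.46828653 0.25309852 0.117     ]
mouth in winder [-0.01723987  0.00145365  0.117     ]
(np.float64(-1.1), array([-0.04836874,  0.09859767]), np.float64(-0.05169002688356326))
(np.float64(-1.0), array([-0.0485649 ,  0.09702455]), np.float64(-0.048805317118858))
(np.float64(-0.8999999999999999), array([-0.04874884,  0.09554937]), np.float64(-0.045432960758394036))
(np.float64(-0.7999999999999998), array([-0.04891873,  0.09418688]), np.float64(-0.04160665327217232))
(np.float64(-0.6999999999999997), array([-0.04907287,  0.09295069]), np.float64(-0.03736462585978607))
(np.float64(-0.5999999999999996), array([-0.04920973,  0.09185315]), np.float64(-0.03274926345691204))
(np.float64(-0.49999999999999956), array([-0.04932793,  0.09090523]), np.float64(-0.027806681239043753))
((449.6448669433594, 224.03793334960938), (33.61614227294922, 81.51261138916016), 62.402706146240234)
[[ 0.51624806 -0.12033996  0.04      ]
 [ 0.59727066 -0.28286724  0.04      ]
 [ 0.53022049 -0.31310784  0.04      ]
 [ 0.45074679 -0.15133001  0.04      ]] [ 0.5236215  -0.21691126  0.04      ]
blue [[ 0.49547976 -0.162804    0.1       ]]
```

>>> drive_tool(motion=[[[41,-17,0],[0,0,0]],[[41,-17,0],[0,0,0]],[[41,-17,0],[0,0,0]],[[41,-17,0],[0,0,0]],[[41,-17,0],[0,0,0]]], gripper=0.6)

```text
time_s: 0.65
position: [0.3928, -0.4228, 0.1945]
tcp_rot: [[0.928, 0.373, -0.0], [0.373, -0.928, 0.0], [0.0, -0.001, -1.0]]
force: [0.7, -0.7, 0.3]
opening: 0.644
grasp_force: 0.0
```

>>> drive_tool(motion=[[[41,-17,0],[0,0,0]],[[41,-17,0],[0,0,0]],[[41,-17,0],[0,0,0]],[[41,-17,0],[0,0,0]],[[40,-17,0],[0,0,0]]])

```text
time_s: 1.15
position: [0.5504, -0.2676, 0.1945]
tcp_rot: [[0.928, 0.374, -0.0], [0.374, -0.928, 0.0], [-0.0, -0.0, -1.0]]
force: [0.4, -1.1, -0.3]
opening: 0.603
grasp_force: 0.0
```

>>> drive_tool(motion=[[[0,0,0],[0,0,-0.15]],[[0,0,0],[0,0,-0.15]],[[0,0,0],[0,0,-0.15]],[[0,0,0],[0,0,-0.15]],[[0,0,0],[0,0,-0.15]]])

```text
time_s: 1.65
position: [0.5492, -0.2689, 0.1943]
tcp_rot: [[0.418, 0.908, -0.001], [0.908, -0.418, 0.001], [0.0, -0.001, -1.0]]
force: [0.5, -0.5, -0.1]
opening: 0.597
grasp_force: 0.0
```

>>> drive_tool(motion=[[[0,0,0],[0,0,-0.15]],[[0,0,0],[0,0,-0.15]],[[0,0,0],[0,0,-0.15]],[[0,0,0],[0,0,-0.15]],[[0,0,0],[0,0,-0.15]]])

```text
time_s: 2.15
position: [0.5491, -0.2691, 0.1944]
tcp_rot: [[-0.313, 0.95, -0.001], [0.95, 0.313, 0.001], [0.001, -0.001, -1.0]]
force: [1.0, -0.9, 0.5]
opening: 0.597
grasp_force: 0.0
```

>>> drive_tool(motion=[[[0,0,0],[0,0,-0.15]],[[0,0,0],[0,0,0]],[[0,0,0],[0,0,0]]])

```text
time_s: 2.45
position: [0.5492, -0.2691, 0.1945]
tcp_rot: [[-0.443, 0.897, -0.0], [0.897, 0.443, 0.0], [0.001, -0.0, -1.0]]
force: [0.1, 0.4, 1.1]
opening: 0.6
grasp_force: 0.0
```

```bash
cat > look.py <<'E'
from h import *
import sys
s=read_state();im=capture("wrist");cv2.imwrite(f"pics/{sys.argv[1]}.png",im[:,:,::-1]);np.save(f"pics/{sys.argv[1]}.npy",s,allow_pickle=True)
print(s["time_s"],s["position"],"\n",s["tcp_rot"],s["joint_positions"].round(1),s["opening"])
E
python3 look.py w1
python3 - <<'E'
from h import *
s=np.load("pics/w1.npy",allow_pickle=True).item();im=cv2.imread("pics/w1.png")[:,:,::-1].copy()
m=mask(im,(0,170,60),(5,255,255))|mask(im,(175,170,60),(180,255,255));c,a=cen(m);print(c,a,plane("wrist",[c],.09,s),proj("wrist",[.5478,-.2667,.088],s))
E
```

```text
2.45 [ 0.54922298 -0.26912358  0.19451294] 
 [[-4.42936778e-01  8.96552746e-01 -4.29743743e-04]
 [ 8.96552695e-01  4.42936932e-01  3.73249231e-04]
 [ 5.24986998e-04 -2.19962099e-04 -9.99999838e-01]] [-36.6  29.2  84.1   0.   66.7 -62.9] 0.6000593267651714
[319.91558442 231.01623377] [311 220  18  23 308] [[ 0.5492615  -0.26764512  0.09      ]] [[318.90650841 228.79764413]]
```

View pics/w1.png

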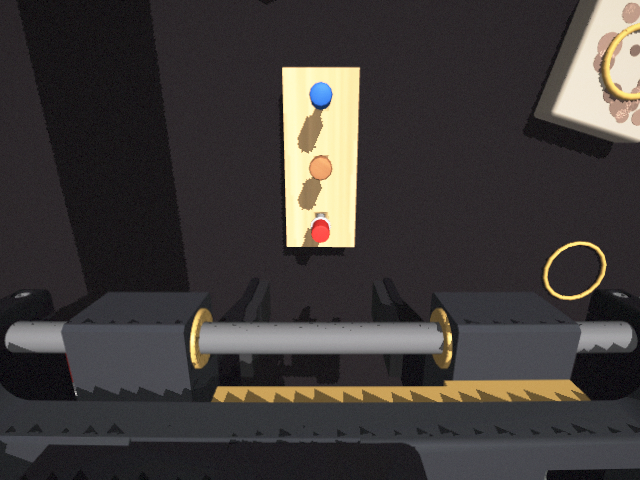

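The wrist view shows the red head at (320,231), centred between the fingers, with the wood punch at (320,168) and the blue punch at (320,95). I'll descend and grip.

>>> drive_tool(motion=[[[1,0,40],[0,0,0]],[[0,0,40],[0,0,0]],[[0,0,25],[0,0,0]],[[0,0,13],[0,0,0]],[[0,0,0],[0,0,0]]])

```text
time_s: 3.0
position: [0.5479, -0.2676, 0.0749]
tcp_rot: [[-0.445, 0.896, -0.003], [0.896, 0.445, 0.002], [0.004, -0.002, -1.0]]
force: [0.1, 0.4, 0.0]
opening: 0.595
grasp_force: 0.0
```

>>> drive_tool(motion=[[[0,0,0],[0,0,0]],[[0,0,0],[0,0,0]],[[0,0,0],[0,0,0]],[[0,0,0],[0,0,0]],[[0,0,0],[0,0,0]]], gripper=0)

```text
time_s: 3.5
position: [0.5492, -0.2686, 0.0775]
tcp_rot: [[-0.446, 0.895, 0.001], [0.895, 0.446, -0.001], [-0.001, 0.001, -1.0]]
force: [-0.0, 0.1, -0.9]
opening: 0.227
grasp_force: 0.0
```

>>> drive_tool(motion=[[[0,0,0],[0,0,0]],[[0,0,0],[0,0,0]]])

```text
time_s: 3.7
position: [0.5489, -0.2684, 0.0768]
tcp_rot: [[-0.446, 0.895, 0.0], [0.895, 0.446, -0.0], [-0.0, 0.0, -1.0]]
force: [-0.6, -0.7, 0.1]
opening: 0.059
grasp_force: 0.0
```

```bash
python3 look.py w2
python3 - <<'E'
from h import *
a=capture("side");cv2.imwrite("pics/s2.png",a[:,:,::-1]);cv2.imwrite("pics/c2.png",np.hstack([cv2.resize(a[240:380,300:440],(400,400)),cv2.resize(cv2.imread("pics/w2.png")[:,:,::-1],(400,400))])[:,:,::-1])
E
```

```text
3.7 [ 0.54890483 -0.26836041  0.07682836] 
 [[-4.45683333e-01  8.95190687e-01  3.08105148e-05]
 [ 8.95190686e-01  4.45683334e-01 -3.43677948e-05]
 [-4.44974628e-05  1.22641325e-05 -9.99999999e-01]] [-36.5  37.7  89.8  -0.   52.4 -63. ] 0.05947925239676823
```

View pics/c2.png

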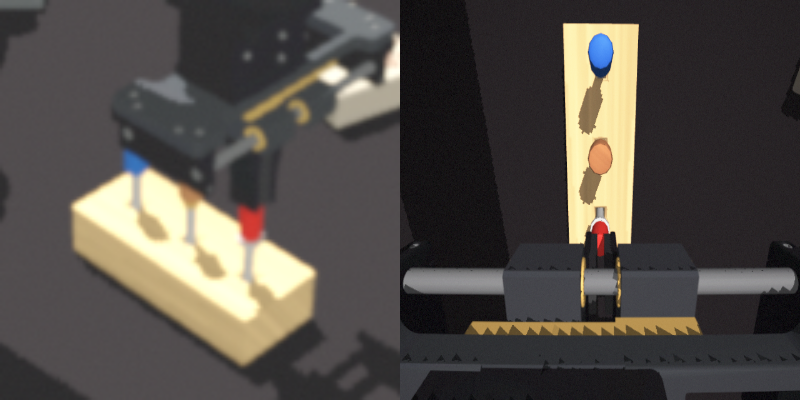

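Run:
```python
from h import *
s=np.load("pics/w2.npy",allow_pickle=True).item();im=cv2.imread("pics/w2.png")[:,:,::-1].copy();a=cv2.imread("pics/s2.png")[:,:,::-1].copy()
def red(im,b=None): return mask(im,(0,170,60),(5,255,255),b)|mask(im,(175,170,60),(180,255,255),b)
print("wrist red",cen(red(im)),"side red",cen(red(a,(370,300,410,340))))
p=s["position"]
print("tcp",proj("wrist",p,s),proj("side",p))
for z in(.075,.088,.101):print(z,proj("wrist",[.5488,-.2672,z],s),proj("side",[.5488,-.2672,z]))
cv2.imwrite("pics/c3.png",np.hstack([cv2.resize(im[230:350,260:380],(400,400),interpolation=2),cv2.resize(a[280:350,350:420],(400,400),interpolation=2)])[:,:,::-1])
```

```text
wrist red (array([320.19663866, 283.24369748]), array([307, 265,  26,  43, 595], dtype=int32)) side red (array([387.1       , 317.56666667]), array([384, 313,   7,  11,  60], dtype=int32))
tcp [[318.45278683 278.19781764]] [[387.58722844 320.86570345]]
0.075 [[319.18045931 275.31299126]] [[387.277223   321.24869229]]
0.088 [[319.10069518 284.09665761]] [[387.54158888 315.97974005]]
0.101 [[319.01001364 294.08650151]] [[387.80770428 310.63691938]]
```

View pics/c3.png

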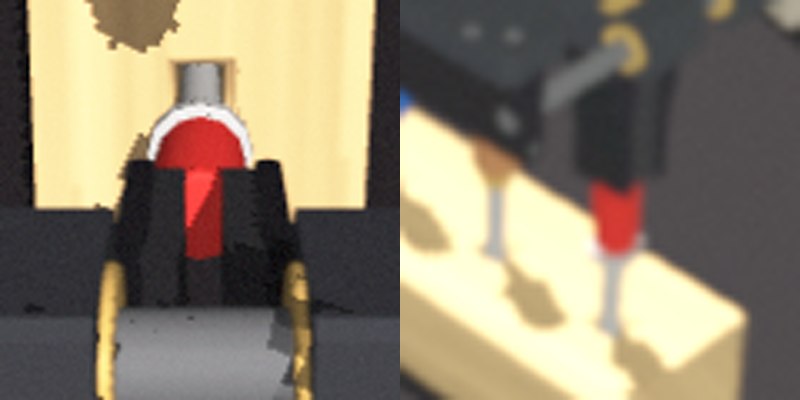

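The crop shows the fingertips reaching only the very top of the head. The real tips sit about 20 mm behind the nominal TCP, so they slid off the rounded top. I'll reopen, go about 16 mm deeper and grip again.

>>> drive_tool(motion=[[[0,0,0],[0,0,0]],[[0,0,0],[0,0,0]],[[0,0,0],[0,0,0]],[[0,0,0],[0,0,0]]], gripper=0.5)

```text
time_s: 4.2
position: [0.5489, -0.2683, 0.0767]
tcp_rot: [[-0.446, 0.895, -0.0], [0.895, 0.446, 0.0], [0.0, -0.0, -1.0]]
force: [0.2, 0.5, -0.3]
opening: 0.301
grasp_force: 0.0
```

>>> drive_tool(motion=[[[0,0,8],[0,0,0]],[[0,0,8],[0,0,0]],[[0,0,0],[0,0,0]]])

```text
time_s: 4.5
position: [0.5478, -0.2676, 0.059]
tcp_rot: [[-0.446, 0.895, -0.003], [0.895, 0.446, 0.002], [0.003, -0.002, -1.0]]
force: [0.9, -0.1, -0.1]
opening: 0.486
grasp_force: 0.0
```

>>> drive_tool(motion=[[[0,0,0],[0,0,0]],[[0,0,0],[0,0,0]],[[0,0,0],[0,0,0]],[[0,0,0],[0,0,0]],[[0,0,0],[0,0,0]]], gripper=0)

```text
time_s: 5.0
position: [0.5491, -0.2685, 0.061]
tcp_rot: [[-0.446, 0.895, 0.0], [0.895, 0.446, -0.0], [-0.0, 0.0, -1.0]]
force: [-0.5, -0.3, -0.3]
opening: 0.168
grasp_force: 30.0
```

>>> drive_tool(motion=[[[0,0,0],[0,0,0]],[[0,0,0],[0,0,0]],[[0,0,0],[0,0,0]]])

```text
time_s: 5.3
position: [0.5491, -0.2685, 0.0609]
tcp_rot: [[-0.446, 0.895, 0.0], [0.895, 0.446, -0.0], [-0.0, 0.0, -1.0]]
force: [1.2, 0.1, 0.4]
opening: 0.169
grasp_force: 30.0
```

```bash
python3 look.py w3
python3 - <<'E'
from h import *
a=capture("side");cv2.imwrite("pics/s3.png",a[:,:,::-1]);im=cv2.imread("pics/w3.png")[:,:,::-1]
cv2.imwrite("pics/c4.png",np.hstack([cv2.resize(im[230:350,260:380],(400,400),interpolation=2),cv2.resize(a[280:350,350:420],(400,400),interpolation=2)])[:,:,::-1])
E
```

```text
5.3 [ 0.54908142 -0.26845509  0.06091751] 
 [[-4.45713476e-01  8.95175598e-01  3.82382873e-04]
 [ 8.95175607e-01  4.45713572e-01 -2.12589397e-04]
 [-3.60738077e-04  2.47545861e-04 -9.99999904e-01]] [-36.5  39.   90.3   0.   50.6 -63. ] 0.16943072142587434
```

View pics/c4.png

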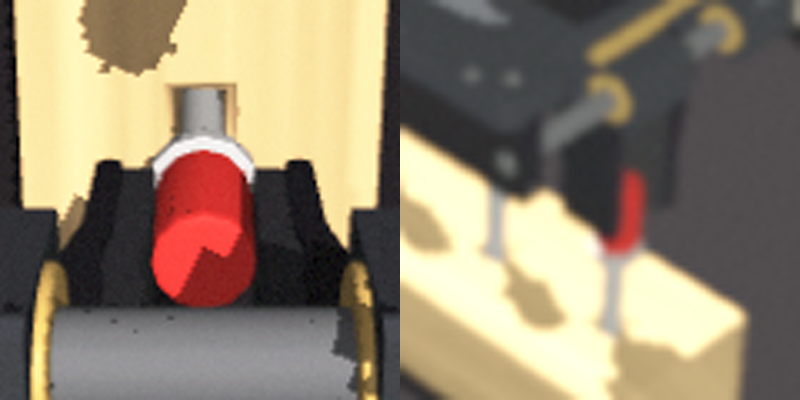

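Grip confirmed: opening 0.169 and 30 N, with the head between the pads and the tips near the collar. I'll lift, carry, then yaw and tilt.

>>> drive_tool(motion=[[[0,0,-30],[0,0,0]],[[0,0,-40],[0,0,0]],[[0,0,-45],[0,0,0]],[[0,0,-45],[0,0,0]],[[0,0,-34],[0,0,0]]])

```text
time_s: 5.9
position: [0.5493, -0.2686, 0.2576]
tcp_rot: [[-0.446, 0.895, 0.002], [0.895, 0.446, -0.002], [-0.002, 0.001, -1.0]]
force: [1.1, 0.4, 0.3]
opening: 0.168
grasp_force: 30.0
```

>>> drive_tool(motion=[[[45,10,0],[0,0,0]],[[45,10,0],[0,0,0]],[[45,10,0],[0,0,0]],[[45,10,0],[0,0,0]],[[45,10,0],[0,0,0]]])

```text
time_s: 6.4
position: [0.4923, -0.043, 0.2546]
tcp_rot: [[-0.445, 0.895, -0.0], [0.895, 0.445, 0.0], [0.0, -0.0, -1.0]]
force: [1.6, 0.6, 0.1]
opening: 0.174
grasp_force: 30.0
```

>>> drive_tool(motion=[[[45,10,0],[0,0,0]],[[45,10,0],[0,0,0]],[[45,11,0],[0,0,0]],[[45,11,0],[0,0,0]],[[45,11,0],[0,0,0]]])

```text
time_s: 6.9
position: [0.4395, 0.182, 0.2547]
tcp_rot: [[-0.446, 0.895, -0.0], [0.895, 0.446, -0.0], [-0.0, -0.0, -1.0]]
force: [1.3, 0.3, 0.2]
opening: 0.171
grasp_force: 30.0
```

>>> drive_tool(motion=[[[45,10,0],[0,0,0]],[[45,10,0],[0,0,0]],[[0,0,0],[0,0,-0.13]],[[0,0,0],[0,0,-0.13]],[[0,0,0],[0,0,-0.13]]])

```text
time_s: 7.4
position: [0.4176, 0.2704, 0.2545]
tcp_rot: [[-0.757, 0.653, -0.001], [0.653, 0.757, -0.0], [0.0, -0.001, -1.0]]
force: [0.6, -0.5, -0.3]
opening: 0.168
grasp_force: 30.0
```

>>> drive_tool(motion=[[[0,0,0],[0,0,-0.13]],[[0,0,0],[0,0,-0.13]],[[0,0,0],[0,0,-0.13]],[[0,0,0],[0,-0.14,0]],[[0,0,0],[0,-0.14,0]]])

```text
time_s: 7.9
position: [0.4197, 0.2695, 0.2552]
tcp_rot: [[-0.907, 0.325, 0.267], [0.312, 0.946, -0.09], [-0.282, 0.002, -0.959]]
force: [0.1, -0.1, -0.8]
opening: 0.169
grasp_force: 30.0
```

>>> drive_tool(motion=[[[0,0,0],[0,-0.135,0]],[[0,0,0],[0,-0.135,0]],[[0,0,0],[0,0,0]],[[0,0,0],[0,0,0]]])

```text
time_s: 8.3
position: [0.4179, 0.2694, 0.2543]
tcp_rot: [[-0.817, 0.323, 0.478], [0.277, 0.946, -0.166], [-0.506, -0.003, -0.863]]
force: [0.6, 1.0, -0.7]
opening: 0.169
grasp_force: 30.0
```

```bash
python3 look.py w4
```

```text
8.3 [0.41785439 0.26941473 0.25425462] 
 [[-0.81677713  0.32329834  0.47786327]
 [ 0.27724291  0.94629105 -0.16634185]
 [-0.50597578 -0.00338002 -0.86254106]] [ 36.   12.8 109.5 -35.9  45.1 -12.2] 0.1689719665486108
```

View pics/w4.png

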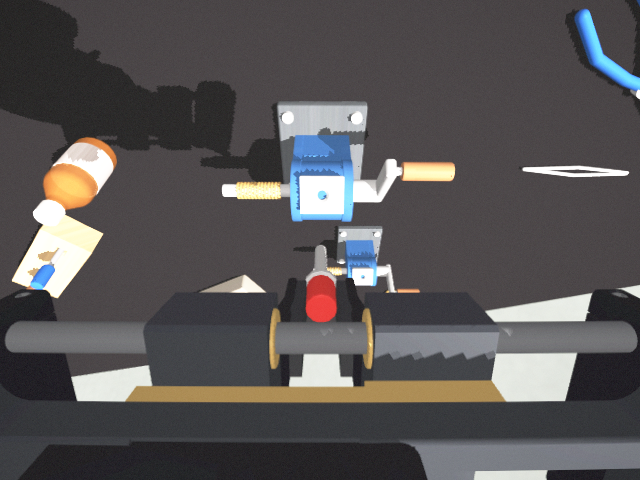

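The wrist view shows the bore mouth at about (322,195), the pin tip at (321,250) and the knob at (428,171).

Run:
```python
from h import *
s=np.load("pics/w4.npy",allow_pickle=True).item();im=cv2.imread("pics/w4.png")[:,:,::-1].copy()
R=s["tcp_rot"];p=s["position"]
w=mask(im,(0,0,150),(180,60,255),(295,170,350,225));c,a=cen(w);print("face",c,a)
hole=cv2.bitwise_not(w);hole=mask(im,(95,80,0),(130,255,255),(312,185,333,207));ch,ah=cen(hole);print("hole",ch,ah)
m=plane("wrist",[ch],.117,s)[0];mt=plane("top",[(226.4,248.6)],.117)[0]
print("mouth",m,mt)
# tip: shank centreline pixel at tip
g=im[235:300,300:345];cv2.imwrite("pics/tip.png",cv2.resize(g,None,fx=8,fy=8)[:,:,::-1])
for x in(-2,0,1,2,4):
  print(x,proj("wrist",[p+R@np.array([x*1e-3,0,.055-.004]),p+R@np.array([x*1e-3,0,.055]),p+R@np.array([x*1e-3,0,-.0135]),p+R@np.array([x*1e-3,0,-.040])],s).round(1).tolist())
B=plane("wrist",[(288,118),(357,118)],.017,s);d=B[1]-B[0];print("yaw",np.arctan2(-d[0],d[1]))
print("mouth in tool",R.T@(m-p))
```

```text
face [321.56617647 194.34681373] [ 299  176   46   38 1632]
hole [321.56363636 194.67272727] [318 191   8   8  55]
mouth [0.46635303 0.25498698 0.117     ] [0.46828653 0.25309852 0.117     ]
-2 [[318.6, 252.4], [318.6, 250.7], [318.1, 289.1], [317.7, 312.1]]
0 [[318.6, 249.8], [318.6, 248.1], [318.1, 285.8], [317.7, 308.3]]
1 [[318.6, 248.5], [318.6, 246.8], [318.0, 284.1], [317.7, 306.4]]
2 [[318.6, 247.2], [318.6, 245.5], [318.0, 282.4], [317.7, 304.5]]
4 [[318.6, 244.5], [318.6, 242.9], [318.0, 279.0], [317.7, 300.7]]
yaw -0.32768813811817465
mouth in tool [0.02583494 0.0024906  0.1439634 ]
```

View pics/tip.png

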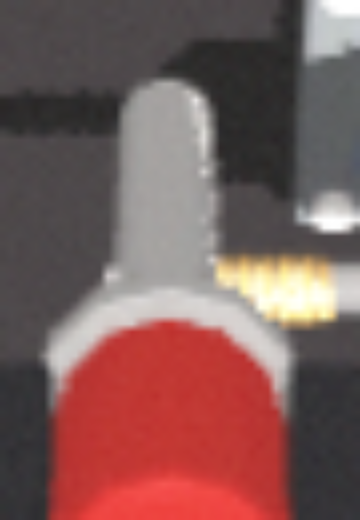

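The tip is at full-picture (320.5,245), which lines up with the tool axis to about 1.5 mm. I'll finish the tilt, centre on the bore and approach.

>>> drive_tool(motion=[[[0,0,0],[0.003,-0.019,0]],[[28.5,1,0],[0,0,0]],[[0,0,30],[0,0,0]],[[0,0,30],[0,0,0]],[[0,0,8],[0,0,0]]])

```text
time_s: 8.85
position: [0.4312, 0.2647, 0.1801]
tcp_rot: [[-0.806, 0.33, 0.492], [0.278, 0.944, -0.178], [-0.523, -0.007, -0.852]]
force: [-0.4, -0.2, 0.2]
opening: 0.168
grasp_force: 30.0
```

>>> drive_tool(motion=[[[0,0,0],[0,0,0]],[[0,0,0],[0,0,0]],[[0,0,0],[0,0,0]]])

```text
time_s: 9.15
position: [0.4299, 0.2662, 0.1829]
tcp_rot: [[-0.805, 0.327, 0.495], [0.277, 0.945, -0.174], [-0.525, -0.003, -0.851]]
force: [1.0, 0.3, -0.7]
opening: 0.169
grasp_force: 30.0
```

```bash
python3 look.py w5
python3 - <<'E'
from h import *
s=np.load("pics/w5.npy",allow_pickle=True).item();im=cv2.imread("pics/w5.png")[:,:,::-1].copy()
R=s["tcp_rot"];p=s["position"]
for z in(.055,.078):print(z,proj("wrist",p+R@np.array([0,0.0015,z]),s))
w=mask(im,(0,0,150),(180,60,255),(270,170,370,290));c,a=cen(w);print("face",c,a)
h=mask(im,(95,80,0),(130,255,255),(308,180,335,275));ch,ah=cen(h);print("hole",ch,ah)
np.set_printoptions(linewidth=200)
m=plane("wrist",[ch],.117,s)[0];print(m,R.T@(m-p))
cv2.imwrite("pics/w5c.png",cv2.resize(im[150:330,220:420],None,fx=3,fy=3,interpolation=2)[:,:,::-1])
E
```

```text
9.15 [0.42990845 0.2662063  0.18285929] 
 [[-0.80474031  0.32695155  0.49547525]
 [ 0.27665591  0.94503581 -0.17426654]
 [-0.52521857 -0.00316315 -0.85096149]] [ 35.4  20.7 114.4 -48.   35.3   2.1] 0.16931651515184898
0.055 [[320.64948594 248.12886293]]
0.078 [[320.61922723 239.46482151]]
face [320.4378655  239.64181287] [ 294  213   54   71 2736]
hole [321. 196.] [308 180  27  33 891]
[0.42553835 0.26936258 0.117     ] [0.03898053 0.00176231 0.0533284 ]
```

View pics/w5c.png

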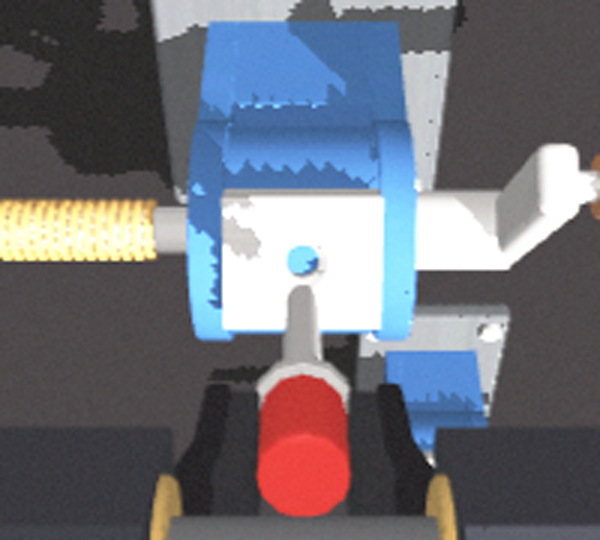

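The bore is at crop (303,261), which is (321,237). The tip is at (320.7,245). That calls for a shift of about +1.5 mm along tool x before inserting.

>>> drive_tool(motion=[[[1.5,0,5],[0,0,0]],[[0,0,6],[0,0,0]],[[0,0,6],[0,0,0]],[[0,0,6],[0,0,0]],[[0,0,0],[0,0,0]]])

```text
time_s: 9.7
position: [0.4397, 0.2619, 0.1603]
tcp_rot: [[-0.806, 0.327, 0.493], [0.275, 0.945, -0.176], [-0.523, -0.006, -0.852]]
force: [0.5, -0.1, -0.1]
opening: 0.169
grasp_force: 30.0
```

>>> drive_tool(motion=[[[0,0,4],[0,0,0]],[[0,0,4],[0,0,0]],[[0,0,0],[0,0,0]]])

```text
time_s: 10.0
position: [0.4436, 0.2607, 0.154]
tcp_rot: [[-0.806, 0.327, 0.494], [0.275, 0.945, -0.176], [-0.524, -0.006, -0.852]]
force: [0.8, -0.2, -0.1]
opening: 0.167
grasp_force: 30.0
```

>>> drive_tool(motion=[[[0,0,4],[0,0,0]],[[0,0,3],[0,0,0]],[[0,0,2],[0,0,0]],[[0,0,0],[0,0,0]]])

```text
time_s: 10.4
position: [0.448, 0.2592, 0.1465]
tcp_rot: [[-0.806, 0.327, 0.494], [0.276, 0.945, -0.175], [-0.524, -0.005, -0.852]]
force: [1.0, 0.8, -1.2]
opening: 0.172
grasp_force: 30.0
```

>>> drive_tool(motion=[[[0,0,1],[0,0,0]],[[0,0,1],[0,0,0]],[[0,0,0],[0,0,0]]])

```text
time_s: 10.7
position: [0.4489, 0.2589, 0.1451]
tcp_rot: [[-0.806, 0.327, 0.494], [0.276, 0.945, -0.175], [-0.524, -0.005, -0.852]]
force: [0.1, 0.4, 1.1]
opening: 0.169
grasp_force: 30.0
```

The tip is about 20 mm inside with no force, so the pin is in the bore and nearly on the spindle. I'll release, back off along the bore, stand the tool up and turn it 90°.

>>> drive_tool(motion=[[[0,0,0],[0,0,0]],[[0,0,0],[0,0,0]],[[0,0,0],[0,0,0]],[[0,0,0],[0,0,0]],[[0,0,0],[0,0,0]]], gripper=0.5)

```text
time_s: 11.2
position: [0.4489, 0.2589, 0.1451]
tcp_rot: [[-0.806, 0.327, 0.494], [0.276, 0.945, -0.175], [-0.524, -0.005, -0.852]]
force: [0.5, 0.3, 0.2]
opening: 0.476
grasp_force: 0.0
```

>>> drive_tool(motion=[[[0,0,-10],[0,0,0]],[[0,0,-20],[0,0,0]],[[0,0,-30],[0,0,0]],[[0,0,-40],[0,0,0]],[[0,0,0],[0,0,0]]])

```text
time_s: 11.7
position: [0.3997, 0.2785, 0.234]
tcp_rot: [[-0.803, 0.324, 0.499], [0.276, 0.946, -0.17], [-0.527, 0.002, -0.85]]
force: [0.1, 0.4, -0.5]
opening: 0.498
grasp_force: 0.0
```

>>> drive_tool(motion=[[[0,0,0],[0,0.138,0]],[[0,0,0],[0,0.138,0]],[[0,0,0],[0,0.138,0]],[[0,0,0],[0,0.138,0]],[[0,0,0],[0,0,0.145]]])

```text
time_s: 12.2
position: [0.4045, 0.2734, 0.2296]
tcp_rot: [[-0.882, 0.47, 0.036], [0.469, 0.883, -0.022], [-0.043, -0.003, -0.999]]
force: [0.2, -0.1, 0.1]
opening: 0.498
grasp_force: 0.0
```

>>> drive_tool(motion=[[[0,0,0],[0,0,0.143]],[[0,0,0],[0,0,0.143]],[[0,0,0],[0,0,0.143]],[[0,0,0],[0,0,0.143]],[[0,0,0],[0,0,0.143]]])

```text
time_s: 12.7
position: [0.3993, 0.2738, 0.2285]
tcp_rot: [[-0.358, 0.933, 0.033], [0.933, 0.359, -0.025], [-0.035, 0.022, -0.999]]
force: [0.2, -0.8, -0.6]
opening: 0.497
grasp_force: 0.0
```

>>> drive_tool(motion=[[[0,0,0],[0,0,0.143]],[[0,0,0],[0,0,0.143]],[[0,0,0],[0,0,0.143]],[[0,0,0],[0,0,0.143]],[[0,0,0],[0,0,0.143]]])

```text
time_s: 13.2
position: [0.3993, 0.2738, 0.2285]
tcp_rot: [[0.341, 0.939, 0.033], [0.94, -0.34, -0.025], [-0.012, 0.04, -0.999]]
force: [-0.0, -0.3, 0.2]
opening: 0.501
grasp_force: 0.0
```

>>> drive_tool(motion=[[[32,14,0],[0,0,0]],[[32,14,0],[0,0,0]],[[32,13,0],[0,0,0]],[[0,0,0],[0,0,0]],[[0,0,0],[0,0,0]]])

```text
time_s: 13.7
position: [0.4699, 0.3507, 0.2285]
tcp_rot: [[0.335, 0.942, 0.032], [0.942, -0.334, -0.026], [-0.014, 0.039, -0.999]]
force: [-0.9, -1.6, 0.4]
opening: 0.502
grasp_force: 0.0
```

```bash
python3 look.py w6
cat > chk.py <<'E'
from h import *
def kn(im,b): return mask(im,(5,120,90),(18,255,255),b)
for n,b in(("top",(160,190,300,300)),("side",(230,120,320,250))):
    im=capture(n);cv2.imwrite(f"pics/{n}_last.png",im[:,:,::-1])
    m=mask(im,(0,170,60),(4,255,255),b)|mask(im,(175,170,60),(180,255,255),b)
    print(n,cen(m) if m.any() else None)
b=np.array([-.4934,.1714,.8525]);m0=np.array([.466,.254,.117])
for d in(.061,.026,.020,.017):print(d,proj("top",m0+b*d),proj("side",m0+b*d))
E
python3 chk.py
python3 - <<'E'
from h import *
s=np.load("pics/w6.npy",allow_pickle=True).item();im=cv2.imread("pics/w6.png")[:,:,::-1].copy()
print("red",[cen(m) if m.any() else None for m in[mask(im,(0,170,60),(4,255,255))]])
m=mask(im,(5,110,80),(18,255,255));n,_,st,c=cv2.connectedComponentsWithStats(m)
for i in range(1,n):
    if st[i,4]>150:
        q=plane("wrist",[c[i]],.116,s)[0];print("wood",c[i],st[i],q,s["tcp_rot"].T@(q-s["position"]))
E
```

```text
13.7 [0.46985231 0.35069894 0.22852242] 
 [[ 0.33489682  0.94171033  0.03202777]
 [ 0.94215668 -0.33417793 -0.02580497]
 [-0.01359783  0.03881718 -0.9991538 ]] [27.1 24.8 86.  -2.3 68.2 47.5] 0.5018345638285333
top (array([215.08139535, 265.44186047]), array([210, 260,  11,  12,  86], dtype=int32))
side (array([268.97368421, 178.71052632]), array([265, 175,   8,   9,  38], dtype=int32))
0.061 [[215.26653605 261.83920097]] [[271.81594629 176.64282164]]
0.026 [[221.52528105 254.74287611]] [[279.51375666 187.00929246]]
0.02 [[222.56234352 253.5675405 ]] [[280.8202306  188.76860911]]
0.017 [[223.07707524 252.98423276]] [[281.47202247 189.64631249]]
red [(array([300.86842105, 358.43421053]), array([291, 355,  23,  10, 152], dtype=int32))]
wood [84.60326827 33.47753064] [  29    0  117   73 2203] [0.35732126 0.55596512 0.116     ] [ 0.15723667 -0.17893489  0.1035262 ]
wood [543.04237288 188.10169492] [536 172  19  35 236] [0.67440067 0.31658511 0.116     ] [0.03789208 0.19965758 0.11985874]
wood [315.99725275 223.19505495] [305 200  20  53 364] [0.47216102 0.35585629 0.116     ] [ 0.00716228 -0.00391715  0.11236807]
wood [ 43.62831858 234.85335019] [ 18 206  44  60 791] [0.24201415 0.42886746 0.116     ] [-0.00112522 -0.24504755  0.10311292]
wood [358.80314961 366.03937008] [351 355  17  24 381] [0.46236957 0.19803469 0.116     ] [-0.14480953  0.03960264  0.11612705]
```

The pin stands in the bore, with its head at top (215,265) and side (269,179). The knob is 7 mm and −4 mm from the tool in tool x and y. I'll lower the open fingers to straddle the knob.

>>> drive_tool(motion=[[[7,-4,0],[0.039,0.01,0]],[[0,0,45],[0,0,0]],[[0,0,45],[0,0,0]],[[0,0,30],[0,0,0]],[[0,0,18],[0,0,0]]])

```text
time_s: 14.35
position: [0.4665, 0.3572, 0.0894]
tcp_rot: [[0.335, 0.942, -0.003], [0.942, -0.335, -0.004], [-0.005, -0.002, -1.0]]
force: [-1.4, -0.5, 0.7]
opening: 0.497
grasp_force: 0.0
```

>>> drive_tool(motion=[[[0,0,0],[0,0,0]],[[0,0,0],[0,0,0]],[[0,0,0],[0,0,0]]])

```text
time_s: 14.65
position: [0.4698, 0.3594, 0.0935]
tcp_rot: [[0.335, 0.942, 0.004], [0.942, -0.335, 0.0], [0.001, 0.004, -1.0]]
force: [0.6, -0.3, 0.3]
opening: 0.501
grasp_force: 0.0
```

```bash
python3 chk.py|head -2; python3 look.py w7
python3 - <<'E'
from h import *
s=np.load("pics/w7.npy",allow_pickle=True).item();im=cv2.imread("pics/w7.png")[:,:,::-1].copy();p=s["position"];R=s["tcp_rot"]
m=mask(im,(5,110,80),(18,255,255),(180,120,460,400));n,_,st,c=cv2.connectedComponentsWithStats(m)
for i in range(1,n):
    if st[i,4]>150:
        q=plane("wrist",[c[i]],.116,s)[0];print("wood",c[i],st[i],R.T@(q-p))
E
```

```text
top (array([215.08988764, 265.56179775]), array([210, 260,  11,  12,  89], dtype=int32))
side (array([268.82608696, 178.19565217]), array([265, 174,   8,  10,  46], dtype=int32))
14.75 [0.4698686  0.35952198 0.09359436] 
 [[ 3.34612912e-01  9.42347127e-01  4.01155274e-03]
 [ 9.42354409e-01 -3.34616385e-01  2.08541445e-04]
 [ 1.53884971e-03  3.71052375e-03 -9.99991932e-01]] [26.7 35.1 92.3 -0.1 52.4 46.3] 0.4984708281405707
wood [326.51819757 285.62911612] [308 261  33  61 577] [ 0.00578773  0.0033619  -0.02238444]
```

>>> drive_tool(motion=[[[0,5,0],[0,0,0]],[[0,5,0],[0,0,0]],[[0,4,-1],[0,0,0]],[[0,3,-2],[0,0,0]],[[0,3,-2],[0,0,0]]])

```text
time_s: 15.3
position: [0.4878, 0.3522, 0.097]
tcp_rot: [[0.335, 0.942, 0.0], [0.942, -0.335, -0.001], [-0.001, 0.001, -1.0]]
force: [-0.2, -1.1, 0.8]
opening: 0.505
grasp_force: 0.2
```

>>> drive_tool(motion=[[[0,3,-2],[0,0,0]],[[0,3,-2],[0,0,0]],[[0,3,-2],[0,0,0]],[[0,3,-2],[0,0,0]],[[0,3,-2],[0,0,0]]])

```text
time_s: 15.8
position: [0.5021, 0.3473, 0.1071]
tcp_rot: [[0.334, 0.942, 0.001], [0.942, -0.334, -0.001], [-0.001, 0.001, -1.0]]
force: [-0.5, -0.5, -0.4]
opening: 0.5
grasp_force: 0.0
```

>>> drive_tool(motion=[[[0,2,-1],[0,0,0]],[[0,2,-1],[0,0,0]],[[0,2,-1],[0,0,0]],[[0,2,-1],[0,0,0]],[[0,0,0],[0,0,0]]])

```text
time_s: 16.3
position: [0.5098, 0.3447, 0.1111]
tcp_rot: [[0.335, 0.942, 0.002], [0.942, -0.335, -0.001], [-0.001, 0.002, -1.0]]
force: [0.0, 0.3, 0.0]
opening: 0.498
grasp_force: 0.0
```

```bash
python3 chk.py|head -2
cat > kn.py <<'E'
from h import *
s=read_state();im=capture("wrist");p=s["position"];R=s["tcp_rot"]
m=mask(im,(5,110,80),(18,255,255),(180,120,460,400))
c,a=cen(m);q=plane("wrist",[c],.135,s)[0];wx=np.array([.944,-.328,0]);ce=np.array([.4842,.2477,0])
print(s["time_s"],"wood",c,a,"tool",R.T@(q-p)*1e3,"winder x knob",wx@(q-ce),"tcp",wx@(p-ce),p[2],"F along x",wx@s["force"],s["force"])
E
python3 kn.py
```

```text
top (array([214.79120879, 265.61538462]), array([209, 260,  12,  12,  91], dtype=int32))
side (array([268.88095238, 178.57142857]), array([265, 175,   8,   9,  42], dtype=int32))
16.4 wood [251.65517241 267.06034483] [233 250  32  62 464] tool [ 16.77944489 -34.85908522 -24.15520722] winder x knob -0.0428736716703066 tcp -0.008120854581684336 0.11090429796394544 F along x -0.5027546865085922 [-0.33985744  0.55466239  0.39897837]
```

The finger slid over the knob because the tips sit about 20 mm behind the nominal TCP. I'll lift, go back, look, and lower further this time.

>>> drive_tool(motion=[[[0,0,-18],[0,0,0]],[[0,0,-17],[0,0,0]],[[0,-20,0],[0,0,0]],[[0,-18,0],[0,0,0]],[[0,0,0],[0,0,0]]])

```text
time_s: 16.95
position: [0.4699, 0.3577, 0.1454]
tcp_rot: [[0.332, 0.943, -0.003], [0.943, -0.332, -0.003], [-0.003, -0.002, -1.0]]
force: [0.2, -0.3, -0.0]
opening: 0.5
grasp_force: 0.0
```

>>> drive_tool(motion=[[[0,0,0],[0,0,0]],[[0,0,0],[0,0,0]]])

```text
time_s: 17.15
position: [0.474, 0.3574, 0.1456]
tcp_rot: [[0.334, 0.942, 0.001], [0.942, -0.334, -0.001], [-0.001, 0.002, -1.0]]
force: [0.3, 1.0, 0.4]
opening: 0.504
grasp_force: 0.0
```

```bash
sed -i 's/,\.135,s/,Z,s/;s/^s=read/import sys;Z=float(sys.argv[1]);s=read/' kn.py; python3 kn.py .118
```

```text
17.15 wood [319.15772871 266.28864353] [304 234  26  71 634] tool [-2.15758807 -0.71966265 27.63221701] winder x knob -0.046308017969325814 tcp -0.04562417495861881 0.1456315729406373 F along x -0.005031901148786699 [0.34343722 1.00377023 0.35841934]
```

>>> drive_tool(motion=[[[-2,0,25],[0,0,0]],[[0,0,25],[0,0,0]],[[0,0,18],[0,0,0]],[[0,0,0],[0,0,0]],[[0,6,0],[0,0,0]]])

```text
time_s: 17.7
position: [0.4784, 0.3533, 0.0777]
tcp_rot: [[0.334, 0.942, -0.0], [0.942, -0.334, -0.002], [-0.002, 0.0, -1.0]]
force: [0.7, -0.4, -0.1]
opening: 0.502
grasp_force: 0.0
```

>>> drive_tool(motion=[[[0,6,0],[0,0,0]],[[0,3,-1],[0,0,0]],[[0,3,-2],[0,0,0]],[[0,3,-2],[0,0,0]],[[0,3,-2],[0,0,0]]])

```text
time_s: 18.2
position: [0.4961, 0.348, 0.0856]
tcp_rot: [[0.334, 0.942, 0.002], [0.942, -0.334, -0.0], [0.001, 0.002, -1.0]]
force: [-1.8, 3.1, -1.0]
opening: 0.5
grasp_force: 1.7
```

```bash
python3 chk.py|head -2;python3 kn.py .123
```

```text
top (array([214.92391304, 265.70652174]), array([209, 260,  12,  12,  92], dtype=int32))
side (array([268.80487805, 178.48780488]), array([265, 175,   8,   9,  41], dtype=int32))
18.3 wood [291.53109072 298.37003058] [272 273  38  49 981] tool [  5.70016325 -13.73063483 -37.38413501] winder x knob -0.03463210899788802 tcp -0.020814842265472856 0.0856631410292168 F along x -1.6276407567249294 [-1.16748647  1.60223636 -0.12602922]
```

The knob is now being pushed (force about 2 N). I'll continue, then slow down for the window.

>>> drive_tool(motion=[[[0,3,-2],[0,0,0]],[[0,3,-2],[0,0,0]],[[0,3,-2],[0,0,0]],[[0,3,-1],[0,0,0]],[[0,3,-1],[0,0,0]]])

```text
time_s: 18.85
position: [0.5099, 0.3422, 0.0931]
tcp_rot: [[0.335, 0.942, 0.001], [0.942, -0.335, -0.001], [-0.001, 0.001, -1.0]]
force: [-3.3, 2.0, 0.1]
opening: 0.502
grasp_force: 1.3
```

>>> drive_tool(motion=[[[0,2,-1],[0,0,0]],[[0,1.5,-0.5],[0,0,0]],[[0,1.5,0],[0,0,0]],[[0,1.5,0],[0,0,0]],[[0,1.5,0],[0,0,0]]])

```text
time_s: 19.35
position: [0.5172, 0.3397, 0.0944]
tcp_rot: [[0.334, 0.942, 0.001], [0.942, -0.334, -0.001], [-0.001, 0.001, -1.0]]
force: [-1.7, 0.9, 0.3]
opening: 0.5
grasp_force: 1.1
```

```bash
python3 chk.py|head -2;python3 kn.py .142
```

```text
top (array([214.82795699, 265.72043011]), array([209, 260,  12,  12,  93], dtype=int32))
side (array([268.88095238, 178.57142857]), array([265, 175,   8,   9,  42], dtype=int32))
19.45 wood [291.54271845 298.33300971] [ 272  272   38   50 1030] tool [ 10.6477956  -12.78360141 -47.60931774] winder x knob -0.011485497738309956 tcp 0.001306822565422683 0.09442405308663543 F along x -1.855172453302572 [-1.53407052  1.24088378 -0.10848764]
```

>>> drive_tool(motion=[[[0,1.5,0],[0,0,0]],[[0,1.5,0],[0,0,0]],[[0,1.5,0],[0,0,0]],[[0,1.5,0],[0,0,0]],[[0,1.5,0],[0,0,0]]])

```text
time_s: 20.0
position: [0.5244, 0.3373, 0.0945]
tcp_rot: [[0.335, 0.942, 0.001], [0.942, -0.335, -0.001], [-0.001, 0.001, -1.0]]
force: [-2.1, 1.8, 1.0]
opening: 0.496
grasp_force: 1.1
```

```bash
python3 chk.py|head -2
```

```text
top (array([214.72222222, 265.72222222]), array([209, 260,  12,  12,  90], dtype=int32))
side (array([268.88372093, 178.48837209]), array([265, 175,   8,   9,  43], dtype=int32))
```

>>> drive_tool(motion=[[[0,1.5,0],[0,0,0]],[[0,1.5,0],[0,0,0]],[[0,1.5,0],[0,0,0]],[[0,1.5,0],[0,0,0]],[[0,1.5,0],[0,0,0]]])

```text
time_s: 20.6
position: [0.5315, 0.3348, 0.0945]
tcp_rot: [[0.335, 0.942, 0.001], [0.942, -0.335, -0.001], [-0.001, 0.001, -1.0]]
force: [-0.9, 0.7, 0.6]
opening: 0.496
grasp_force: 1.0
```

```bash
python3 chk.py|head -2
```

```text
top (array([214.83333333, 265.61111111]), array([209, 260,  12,  12,  90], dtype=int32))
side (array([268.97619048, 178.54761905]), array([265, 175,   8,   9,  42], dtype=int32))
```

>>> drive_tool(motion=[[[0,1.5,0],[0,0,0]],[[0,1.5,0],[0,0,0]],[[0,1.5,0],[0,0,0]],[[0,1.5,0],[0,0,0]],[[0,1.5,0.5],[0,0,0]]])

```text
time_s: 21.2
position: [0.5386, 0.3323, 0.0941]
tcp_rot: [[0.335, 0.942, 0.001], [0.942, -0.335, -0.001], [-0.001, 0.002, -1.0]]
force: [-1.6, 2.4, 0.2]
opening: 0.498
grasp_force: 1.0
```

```bash
python3 chk.py|head -2
```

```text
top (array([215.30681818, 264.86363636]), array([210, 259,  11,  13,  88], dtype=int32))
side (array([269.75555556, 178.97777778]), array([266, 175,   8,   9,  45], dtype=int32))
```

The head just shifted by about 1 px, so it may be near the hole. I'll use smaller steps.

>>> drive_tool(motion=[[[0,1,0.2],[0,0,0]],[[0,1,0.2],[0,0,0]],[[0,1,0.3],[0,0,0]],[[0,1,0.3],[0,0,0]],[[0,0,0],[0,0,0]]])

```text
time_s: 21.8
position: [0.5423, 0.3308, 0.0929]
tcp_rot: [[0.335, 0.942, 0.001], [0.942, -0.335, -0.001], [-0.001, 0.002, -1.0]]
force: [-1.3, 0.7, 0.2]
opening: 0.499
grasp_force: 0.6
```

```bash
python3 chk.py|head -2
```

```text
top (array([221.51948052, 256.05194805]), array([217, 251,  10,  11,  77], dtype=int32))
side (array([278.17021277, 187.5106383 ]), array([274, 184,   9,   8,  47], dtype=int32))
```

The pin dropped: the head is at top (221.5,256), near its predicted dropped place. I'll back off the knob, raise, shut the fingers, and go over to the bore axis and tilt.

>>> drive_tool(motion=[[[0,-6,0],[0,0,0]],[[0,0,-25],[0,0,0]],[[0,0,-40],[0,0,0]],[[0,0,-40],[0,0,0]],[[0,0,-35],[0,0,0]]])

```text
time_s: 22.4
position: [0.5366, 0.3328, 0.235]
tcp_rot: [[0.334, 0.942, 0.003], [0.942, -0.334, -0.002], [-0.001, 0.003, -1.0]]
force: [0.5, 1.1, -0.7]
opening: 0.498
grasp_force: 0.0
```

>>> drive_tool(motion=[[[-33,-34,4],[0,0,0]],[[-33,-34,5],[0,0,0]],[[-33,-35,5],[0,0,0]],[[0,0,0],[0,0,0]],[[0,0,0],[-0.138,0,0]]], gripper=0)

```text
time_s: 22.9
position: [0.4088, 0.2727, 0.2194]
tcp_rot: [[0.338, 0.931, 0.136], [0.941, -0.335, -0.048], [0.001, 0.145, -0.989]]
force: [1.0, 0.2, 0.2]
opening: 0.132
grasp_force: 0.0
```

>>> drive_tool(motion=[[[0,0,0],[-0.138,0,0]],[[0,0,0],[-0.138,0,0]],[[0,0,0],[-0.138,0,0]],[[0,0,0],[0,0,0]],[[0,0,0],[0,0,0]]])

```text
time_s: 23.4
position: [0.4061, 0.2728, 0.2184]
tcp_rot: [[0.337, 0.823, 0.457], [0.941, -0.291, -0.171], [-0.007, 0.488, -0.873]]
force: [1.1, -0.2, 0.4]
opening: 0.006
grasp_force: 0.0
```

```bash
python3 look.py w8; python3 chk.py
python3 - <<'E'
from h import *
s=read_state();p=s["position"];R=s["tcp_rot"];b=-np.array([.494,-.175,-.852]);q=np.array([.4489,.2589,.1451])
for d in(.02,.037,0):print(d,R.T@(q+b*d-p)*1e3)
print("b in tool",R.T@b)
w=np.load("pics/w8.npy",allow_pickle=True).item();im=cv2.imread("pics/w8.png")[:,:,::-1]
m=mask(im,(0,170,60),(4,255,255));n,_,st,c=cv2.connectedComponentsWithStats(m)
for i in range(1,n):
    if st[i,4]>60: print("red",c[i],st[i])
print(proj("wrist",[q+b*(-.033+.039),q+b*(-.033+.026)],w))
E
```

```text
23.4 [0.40614488 0.27281653 0.21837047] 
 [[ 0.33724354  0.82278127  0.45749073]
 [ 0.94138902 -0.2909595  -0.17067305]
 [-0.00731531  0.48823514 -0.87268146]] [ 36.9  15.9 111.9 -37.9  42.   83. ] 0.005976930816090257
top (array([221.44736842, 256.07894737]), array([217, 251,  10,  11,  76], dtype=int32))
side (array([278.28888889, 187.57777778]), array([274, 184,   9,   8,  45], dtype=int32))
0.061 [[215.26653605 261.83920097]] [[271.81594629 176.64282164]]
0.026 [[221.52528105 254.74287611]] [[279.51375666 187.00929246]]
0.02 [[222.56234352 253.5675405 ]] [[280.8202306  188.76860911]]
0.017 [[223.07707524 252.98423276]] [[281.47202247 189.64631249]]
0.02 [ 1.52702492  0.67022642 65.5914132 ]
0.037 [ 1.38735271e+00 -3.98802202e-03  4.86005565e+01]
0 [ 1.69134515  1.46341988 85.58065639]
b in tool [-0.00821601 -0.03965967 -0.99946216]
red [325.00909091 226.40909091] [315 221  18  16 110]
[[324.37877837 239.04910523]
 [324.86407576 234.6781052 ]]
```

>>> drive_tool(motion=[[[0,0,0],[-0.04,0.008,0]],[[1.3,-1.9,20],[0,0,0]],[[0,0,25],[0,0,0]],[[0,0,20],[0,0,0]],[[0,0,10],[0,0,0]]])

```text
time_s: 24.05
position: [0.444, 0.2597, 0.1524]
tcp_rot: [[0.338, 0.802, 0.493], [0.941, -0.288, -0.177], [-0.0, 0.524, -0.852]]
force: [-1.1, -0.1, 0.5]
opening: 0.002
grasp_force: 0.0
```

>>> drive_tool(motion=[[[0,0,5],[0,0,0]],[[0,0,3],[0,0,0]],[[0,0,3],[0,0,0]],[[0,0,3],[0,0,0]],[[0,0,0],[0,0,0]]])

```text
time_s: 24.55
position: [0.4492, 0.2583, 0.1416]
tcp_rot: [[0.335, 0.802, 0.494], [0.942, -0.286, -0.176], [0.0, 0.524, -0.852]]
force: [-0.3, -0.4, 0.7]
opening: 0.005
grasp_force: 0.0
```

```bash
cat > ax.py <<'E'
from h import *
s=read_state();b=-np.array([.494,-.175,-.852]);q=np.array([.4489,.2589,.1451])
e=s["position"]-q;d=e@b;print(s["time_s"],"d'",33+d*1e3,"off",(s["tcp_rot"].T@(e-b*d))*1e3,"ang",np.degrees(np.arccos(-s["tcp_rot"][:,2]@b)),"F axial",s["force"]@b,s["force"])
E
python3 ax.py; python3 chk.py|head -2
```

```text
24.55 d' 29.777855576985306 off [-0.43793116 -1.40258164 -0.00210779] ang nan F axial 0.680796341287221 [-0.3030882  -0.42651128  0.71092752]
top (array([225.3, 254.1]), array([224, 252,   3,   6,  10], dtype=int32))
side (array([278.38636364, 187.61363636]), array([275, 184,   8,   8,  44], dtype=int32))ax.py:3: RuntimeWarning: invalid value encountered in arccos
  e=s["position"]-q;d=e@b;print(s["time_s"],"d'",33+d*1e3,"off",(s["tcp_rot"].T@(e-b*d))*1e3,"ang",np.degrees(np.arccos(-s["tcp_rot"][:,2]@b)),"F axial",s["force"]@b,s["force"])
```

>>> drive_tool(motion=[[[0,1,3],[0,0,0]],[[0,0,3],[0,0,0]],[[0,0,2],[0,0,0]],[[0,0,0],[0,0,0]]])

```text
time_s: 25.05
position: [0.4538, 0.2564, 0.1349]
tcp_rot: [[0.336, 0.803, 0.493], [0.942, -0.286, -0.176], [-0.001, 0.524, -0.852]]
force: [0.2, 0.1, 0.3]
opening: 0.001
grasp_force: 0.0
```

>>> drive_tool(motion=[[[0,0,2],[0,0,0]],[[0,0,1],[0,0,0]],[[0,0,0],[0,0,0]]])

```text
time_s: 25.35
position: [0.4553, 0.256, 0.1325]
tcp_rot: [[0.335, 0.802, 0.494], [0.942, -0.286, -0.176], [-0.0, 0.524, -0.852]]
force: [-0.4, 0.6, 0.7]
opening: 0.006
grasp_force: 0.0
```

>>> drive_tool(motion=[[[0,0,1],[0,0,0]],[[0,0,1],[0,0,0]],[[0,0,0],[0,0,0]]])

```text
time_s: 25.65
position: [0.4563, 0.2557, 0.1308]
tcp_rot: [[0.335, 0.802, 0.494], [0.942, -0.286, -0.176], [-0.0, 0.524, -0.852]]
force: [-0.5, 0.5, -0.1]
opening: 0.005
grasp_force: 0.0
```

```bash
python3 ax.py 2>/dev/null; python3 chk.py|head -2
```

```text
25.65 d' 16.62183168865579 off [-0.55632265 -0.60840494 -0.00876338] ang nan F axial 0.2922913440717086 [-0.51189433  0.52641904 -0.0618636 ]
top None
side (array([278.31818182, 187.61363636]), array([275, 184,   8,   8,  44], dtype=int32))
```

>>> drive_tool(motion=[[[0,0,1],[0,0,0]],[[0,0,1],[0,0,0]],[[0,0,1],[0,0,0]],[[0,0,0],[0,0,0]]])

```text
time_s: 26.15
position: [0.4578, 0.2551, 0.1282]
tcp_rot: [[0.336, 0.802, 0.494], [0.942, -0.286, -0.176], [-0.0, 0.524, -0.852]]
force: [-0.7, -0.1, -0.0]
opening: 0.003
grasp_force: 0.0
```

>>> drive_tool(motion=[[[0,0,1],[0,0,0]],[[0,0,1],[0,0,0]],[[0,0,1],[0,0,0]],[[0,0,0],[0,0,0]]])

```text
time_s: 26.55
position: [0.4593, 0.2547, 0.126]
tcp_rot: [[0.335, 0.802, 0.494], [0.942, -0.286, -0.176], [0.0, 0.524, -0.852]]
force: [-1.3, 0.5, 2.9]
opening: 0.007
grasp_force: 1.4
```

```bash
python3 ax.py 2>/dev/null; python3 chk.py|head -2
```

```text
26.55 d' 10.82441351009254 off [-0.44967538 -0.49935653 -0.01244466] ang nan F axial 3.180340671747319 [-1.29202929  0.48418362  2.884209  ]
top None
side (array([278.76190476, 188.21428571]), array([275, 184,   8,   9,  42], dtype=int32))
```

Contact at d' ≈ 11 mm. I'll push on through the catch until the force rises hard.

>>> drive_tool(motion=[[[0,0,1],[0,0,0]],[[0,0,1],[0,0,0]],[[0,0,1],[0,0,0]],[[0,0,0],[0,0,0]]])

```text
time_s: 27.05
position: [0.461, 0.2541, 0.1233]
tcp_rot: [[0.335, 0.802, 0.494], [0.942, -0.286, -0.176], [-0.0, 0.524, -0.851]]
force: [-1.1, 0.8, 3.5]
opening: 0.005
grasp_force: 1.7
```

>>> drive_tool(motion=[[[0,0,1],[0,0,0]],[[0,0,1],[0,0,0]],[[0,0,0],[0,0,0]]])

```text
time_s: 27.35
position: [0.4621, 0.2537, 0.1216]
tcp_rot: [[0.335, 0.802, 0.494], [0.942, -0.286, -0.176], [-0.0, 0.524, -0.851]]
force: [-0.7, 0.3, 2.9]
opening: 0.002
grasp_force: 1.6
```

```bash
python3 ax.py 2>/dev/null; python3 chk.py|head -2
```

```text
27.35 d' 5.572949511536184 off [-0.45730862 -0.2720872  -0.01521415] ang nan F axial 2.834692508258667 [-0.68005573  0.25098602  2.88124698]
top None
side (array([279.95 , 189.625]), array([276, 186,   8,   8,  40], dtype=int32))
```

>>> drive_tool(motion=[[[0,0,1],[0,0,0]],[[0,0,1],[0,0,0]],[[0,0,0],[0,0,0]]])

```text
time_s: 27.75
position: [0.463, 0.2534, 0.1199]
tcp_rot: [[0.335, 0.802, 0.494], [0.942, -0.286, -0.176], [0.0, 0.524, -0.851]]
force: [0.6, 0.2, 2.8]
opening: 0.007
grasp_force: 1.6
```

>>> drive_tool(motion=[[[0,0,1],[0,0,0]],[[0,0,0],[0,0,0]]])

```text
time_s: 27.95
position: [0.4635, 0.2533, 0.1191]
tcp_rot: [[0.335, 0.802, 0.494], [0.942, -0.286, -0.176], [0.0, 0.524, -0.851]]
force: [0.4, 0.3, 3.6]
opening: 0.004
grasp_force: 1.7
```

>>> drive_tool(motion=[[[0,0,1],[0,0,0]],[[0,0,0],[0,0,0]]])

```text
time_s: 28.15
position: [0.4638, 0.2532, 0.1187]
tcp_rot: [[0.335, 0.802, 0.495], [0.942, -0.285, -0.176], [0.0, 0.525, -0.851]]
force: [-2.1, 0.5, 7.7]
opening: 0.004
grasp_force: 3.8
```

```bash
python3 ax.py 2>/dev/null; python3 chk.py|head -2
```

```text
28.15 d' 2.120190324374647 off [-0.35837896 -0.2610083  -0.01759107] ang nan F axial 7.681992845115325 [-2.13137778  0.51653499  7.67452887]
top None
side (array([280.64864865, 190.40540541]), array([277, 187,   8,   8,  37], dtype=int32))
```

>>> drive_tool(motion=[[[0,0,1],[0,0,0]],[[0,0,1],[0,0,0]],[[0,0,0],[0,0,0]]])

```text
time_s: 28.55
position: [0.4646, 0.2531, 0.1187]
tcp_rot: [[0.334, 0.801, 0.497], [0.942, -0.285, -0.175], [0.001, 0.527, -0.85]]
force: [-9.3, 1.8, 21.8]
opening: 0.004
grasp_force: 11.6
```

```bash
python3 ax.py 2>/dev/null
```

```text
28.55 d' 1.728474151933991 off [-0.18636905  0.38413535 -0.0165964 ] ang nan F axial 23.457882008664953 [-9.2529764   1.78102415 21.80191601]
```

It's a hard stop after about 9 mm of travel (23 N), so the collar is home. I'll retreat and verify.

>>> drive_tool(motion=[[[0,0,-5],[0,0,0]],[[0,0,-20],[0,0,0]],[[0,0,-40],[0,0,0]],[[0,0,-40],[0,0,0]],[[0,0,0],[0,0,0]]])

```text
time_s: 29.05
position: [0.4121, 0.2729, 0.2087]
tcp_rot: [[0.333, 0.801, 0.497], [0.943, -0.286, -0.171], [0.005, 0.526, -0.851]]
force: [-0.3, 0.4, -0.3]
opening: 0.009
grasp_force: 0.0
```

>>> drive_tool(motion=[[[0,0,0],[0,0,0]],[[0,0,0],[0,0,0]]])

```text
time_s: 29.25
position: [0.4123, 0.2705, 0.2044]
tcp_rot: [[0.336, 0.803, 0.492], [0.942, -0.285, -0.177], [-0.002, 0.523, -0.853]]
force: [0.2, -0.6, -0.3]
opening: 0.007
grasp_force: 0.0
```

```bash
python3 ax.py 2>/dev/null; python3 chk.py
```

```text
29.25 d' 103.64061897023568 off [-1.29645036 -1.54866012  0.04620066] ang nan F axial -0.4227314370928352 [ 0.15284588 -0.57921325 -0.28857189]
top (array([223.32352941, 253.63235294]), array([219, 249,  10,  11,  68], dtype=int32))
side (array([280.        , 189.34615385]), array([276, 185,   9,  10,  52], dtype=int32))
0.061 [[215.26653605 261.83920097]] [[271.81594629 176.64282164]]
0.026 [[221.52528105 254.74287611]] [[279.51375666 187.00929246]]
0.02 [[222.56234352 253.5675405 ]] [[280.8202306  188.76860911]]
0.017 [[223.07707524 252.98423276]] [[281.47202247 189.64631249]]
```

```bash
python3 -c "from rig import *;print(hand_in())"
```

```text
the job is handed in; nothing more can be done
None
```

The lock pin is through the bore and spindle with its collar pushed to a hard stop on the face. Everything is released and the job is handed in at about 29 s; `hand_in()` gave no verdict.

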